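# Seat the jig cover on its hidden pin and hold the board on its contacts

### The job

Pick up the orange jig cover and set it lengthwise in the raised channel of the test fixture, slide it along as needed until its hole finds the brass locating pin hidden underneath and it drops flat onto the green sprung board carrier. Then press it down as far as the carrier goes and finish like that: still holding the cover fully down with the gripper, not letting go. Leave the other things on the bench where they are.

Things in the scene. Friction and masses are not known exactly. Their poses are not given: they have to be found in the camera images.
- cover: orange jig cover, loose, about 0.2 kg: block 80 x 44 x 28 mm (x, y, z) with a black upright grip rib on top, 50 long (x), 18 wide (y), 40 high (rib top 68 mm above the underside). Origin: centre of the underside; x lengthwise, z up. Mid-underside: blind hole 11 (x) by 16 mm (y), 22 deep, 1 mm chamfer. Same either way round (half turn about z).
- fixture: test fixture, fixed: base plate 150 x 100 x 12 mm; on it a raised channel 110 mm long (x), ends open, 50 mm wide between dark side walls. Origin: centre of the base's underside, on the bench; x along the channel, z up. Channel floor: the green carrier, top 75 mm above the origin when free. Walls end 12 mm above that, with blue lips flaring out at 45 degrees to 17 mm above it.
- slot (a point): point on the channel's centre line, mid-length, 83 mm above the bench: height of the tip of the fixed brass pin (8 mm diameter, 2 mm taper at the tip, 8 mm proud of the free carrier). The pin stands on the centre line up to 12 mm from here either way along the fixture's x; where is not reported. It does not give. The hole slips on if within about 2 mm.
- nest_top (a point): centre of the top face of the green sprung carrier (108 x 48 x 6 mm, with a lengthwise slot for the pin) in the channel; moves down with it
- nest (a joint): how far the green carrier is pressed down, m: 0 free, 0.006 fully down on its stop. Starts to move at about 5 N, takes about 11 N fully down; springs back when let go.
- meter: bystander: handheld green meter with a screen, 150 x 75 x 30 mm, lying on the bench
- jar: bystander: small amber jar with dark cap, 50 mm across, 60 mm high
- driver: bystander: yellow-handled screwdriver lying on the bench
- spanner: bystander: steel spanner lying on the bench
- mug: bystander: blue mug, 80 mm across, 90 mm high
- tray: bystander: grey divided parts tray, 120 x 90 x 30 mm
- weight: bystander: brass weight, cylinder 38 mm across, 40 mm high
There are look-alikes about, which are no part of the job. There is more than one size of the cover; the one meant has the size given above.

How it is judged:
On the way, in this order (a step that is already met when the one before it is completed fails the run):
1. the cover has been lifted clear of the bench (height (world z) of cover above 0.05 m), for 0.1 s.
2. the cover has dropped over the pin and lies flat on the carrier in the channel (x of cover in the frame of fixture between -0.02 and 0.02 m and y of cover in the frame of fixture between -0.006 and 0.006 m and angle between the x axis of cover and the x axis of fixture, either way round below 0.1 rad and angle between cover's own z axis and vertical below 0.05 rad and z of cover in the frame of fixture below 0.0775 m), for 0.1 s.
At the end, for the whole second after the job is handed in: Cover in the channel with the pin in its hole: lengthwise within 0.10 rad, level within 0.05 rad, within 20 mm of the middle along and 6 mm across, flat on the carrier (2.5 mm); carrier down over 5 of 6 mm; fingers on the cover (over 3 N), cover still (under 20 mm/s) (x of cover in the frame of fixture between -0.02 and 0.02 m and y of cover in the frame of fixture between -0.006 and 0.006 m and angle between the x axis of cover and the x axis of fixture, either way round below 0.1 rad and angle between cover's own z axis and vertical below 0.05 rad and z of cover in the frame of fixture below 0.071 m and z of cover in the frame of nest_top below 0.0025 m and value of joint nest above 0.005 m and contact force between the fingers and cover above 3 N and linear speed of cover below 0.02 m/s); the arm keeps its last pose, push and grip.
It fails at once if another thing on the bench is pushed or knocked from its place (more than 30 mm) (distance of any of meter, jar, driver, spanner, mug, tray, weight from where it was at the start of the episode above 0.03 m).
It also fails if it takes over 61 s, if anything falls off the work surface, if the arm or the gripper's body presses on something with over 40 N, if the wrist force passes 120 N, or if a joint passes its speed limit or range.

### The arm

A 6-joint arm with a two-finger parallel gripper is mounted at the origin on the work surface. World frame = base frame: x ahead of the robot, y to its left, z up, the work surface at z = 0. Lengths are in m, angles in rad, forces in N, time in s.
With the tool pointing down it reaches from about 0.35 to 0.85 m from the base axis. Payload 8.1 kg.
Tool frame: the origin (TCP) lies between the finger pads; the fingertips stand tips_ahead ahead of it and the grasp point (between the pads) lies 8 mm behind it (tips_ahead is the distance from the TCP to the fingertips, in m); z points along the fingers, x is the direction in which the jaws open and shut, and the axes are right-handed (so a half turn about z gives the same grasp; the last joint's range is limited). The gripper opens to 93 mm and grips with 3 to 60 N. Pads are 15 mm wide; open, the fingers measure 128 mm over their backs; the gripper's body (75 mm by 188 mm) begins 65 mm behind the grasp point.
Start: joints at [1.226, 0.13, 1.488, -0, 1.523, -0.085], TCP at [0.154, 0.58, 0.197] pointing down, gripper open.
Joint ranges: [-2.96, 2.96], [-0.89, 2.26], [0.02, 2.5], [-1.34, 4.48], [0, 2.73], [-2.66, 2.66]. Speed limits (rad/s): [2.39, 2.39, 2.79, 3.14, 3.14, 3.14].

### API

Orientations are given as a rotation vector (axis times angle).
In Python, from plant import * gives the robot as it stands.
- The arm moves only by the tool play_rows, never from a script. Its argument "increments" is a list that holds one entry, the list of rows, each a list of 4 numbers: the shift along the tool's x, y, z in cm, then the turn about the tool's z in rad. A call has 1 to 5 rows; each row is the pose to reach, as a shift and turn from the pose measured when the call began, along the tool's axes at that moment; what a row does not reach only later rows make up. A row lasts 1/10 s, in which the tool goes at most 50 mm and 8.59 degrees, less where a joint would pass 70% of its speed; a pose out of reach is approached as far as the arm can. A call with a gripper value outside its range is refused whole. "jaw" is the finger opening in cm, from 0 to 9.3, set as the call begins (left out, the last holds). The fingers move at their own pace and stop on an object; "squeeze" is the grip in N (left out, the last holds). Time passes only in rows, so rows that repeat a pose let the fingers close. It gives the time, the measured TCP pose, the force and the opening at its end, in the units of the state.
- read_state(): the state, without advancing time (a new reading comes with each control period).
- read_camera(name): name is "scene" or "top" or "wrist"; returns (picture, depth): 480x640x3 uint8, blue, green, red; 480x640 float32, m along the optical axis (not along the pixel's ray), 0 where there is no reading.
- camera_params(name): a dict with "K" (3x3 intrinsics, pixels), "eye" and "orientation" of the camera in the world. Camera axes: x right, y up, looking along -z (the intrinsics and any distortion apply to the point x, -y, -z); pixel columns grow to the right and rows downward; lengths in m; the calibration is good to about 2 mm. A picture is of the moment at which its call begins: read the wrist's pose just before it. camera_params takes no time and is no camera call; for the wrist camera it gives the pose at the moment of the call.
- close_job(): hands the job in, once; it reports no verdict.
The state is a dict: "t": time; "q": joint angles; "dq": joint speeds; "joint_torque": joint torques, N m; "tool_pos": TCP position; "orientation": TCP orientation; "force": force on the tool from outside, world axes, zero at the start; "wrist_torque": the same for the moment, N m; "opening": finger opening in m.
Only numpy, scipy, OpenCV 4.12 (cv2) and the standard library are available. Lean on these libraries where they do the work, as an engineer would, in place of code of your own. Each camera call takes 0.05 s, during which the arm holds its last target.

## Working session

There is one attempt and no reset: what is moved stays moved. The work goes in short steps, Python scripts to look and compute and a tool call to move; the robot and the scene stay as the last step left them, time stands still between calls to the robot, and variables do not carry over. Pictures are saved under pics/ and viewed, and the job is handed in when it is done.

Besides the shell and the picture viewer there is one more tool, called after "Call:" as name(argument=value, ...), one argument or row to a line, values as JSON. play_rows: Moves the arm, as the interface text tells. Its arguments: {"type":"object","properties":{"increments":{"type":"array"},"jaw":{"type":"number"},"squeeze":{"type":"number"}},"required":["increments"]}

```bash
ls; mkdir -p pics; python3 - <<'E'
from plant import *
import cv2,numpy as np
np.set_printoptions(precision=4,suppress=True)
s=read_state();print(s)
for n in ("scene","top"):
    p,d=read_camera(n);cv2.imwrite(f"pics/{n}0.png",p);np.save(f"pics/{n}0.npy",d);print(n,camera_params(n))
E
```

```text
pics
{'t': 0.0, 'q': array([ 1.2256,  0.1312,  1.4893, -0.    ,  1.523 , -0.0854]), 'dq': array([-0.001 , -0.0004, -0.0006,  0.0005, -0.0003,  0.0011]), 'joint_torque': array([ -0.    , -55.9838, -49.1771,   0.0769,   0.035 ,  -0.0002]), 'tool_pos': array([0.1539, 0.5793, 0.1962]), 'orientation': array([ 2.4897,  1.9144, -0.0024]), 'force': array([ 0.2532,  0.4276, -0.2341]), 'wrist_torque': array([-0.0278,  0.0142,  0.0463]), 'opening': 0.09277183649803092}
scene {'K': array([[494.537 ,   0.    , 320.7041],
       [  0.    , 494.537 , 240.7789],
       [  0.    ,   0.    ,   1.    ]]), 'eye': array([1.2524, 0.0203, 0.7861]), 'orientation': array([0.6287, 0.6196, 1.4691])}
top {'K': array([[618.6991,   0.    , 325.268 ],
       [  0.    , 618.6991, 243.1554],
       [  0.    ,   0.    ,   1.    ]]), 'eye': array([0.3346, 0.0009, 1.5547]), 'orientation': array([ 0.1165, -0.0894, -1.5925])}
```

View pics/scene0.png

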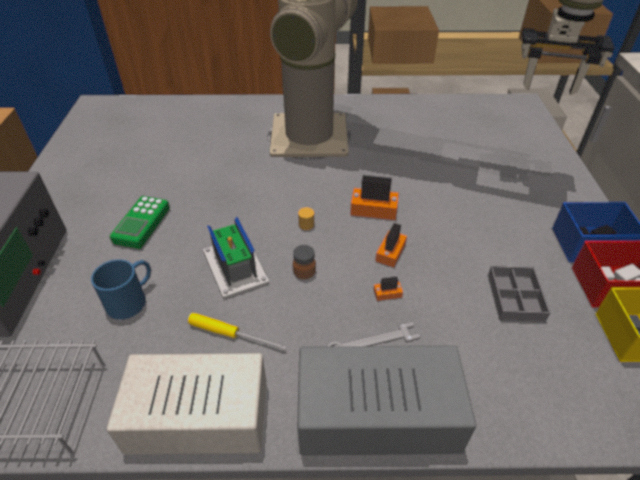

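View pics/top0.png

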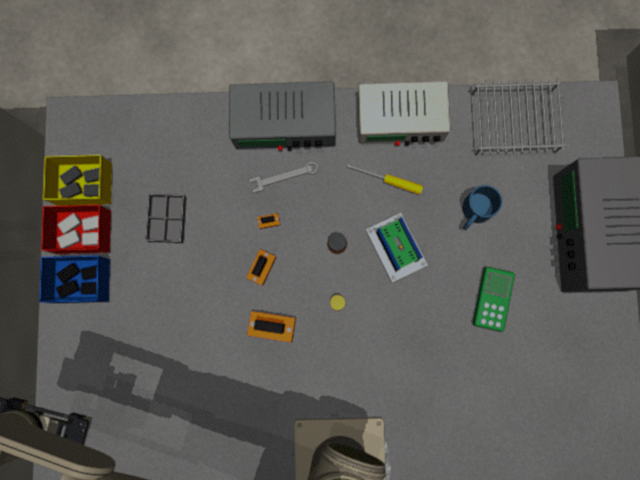

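The look-alikes in the top view are three orange covers: small at (268,220), medium at (261,267) and large at (271,326). I'll measure all three, then crop in close.

```bash
cat > h.py <<'E'
from plant import *
import cv2,numpy as np
from scipy.spatial.transform import Rotation as R
np.set_printoptions(precision=4,suppress=True)
def ray(c,uv):
    K=c["K"];uv=np.atleast_2d(np.asarray(uv,float))
    d=np.c_[(uv[:,0]-K[0,2])/K[0,0],-(uv[:,1]-K[1,2])/K[1,1],-np.ones(len(uv))]
    return d@R.from_rotvec(c["orientation"]).as_matrix().T
def onplane(c,uv,z):
    d=ray(c,uv);return c["eye"]+d*((z-c["eye"][2])/d[:,2])[:,None]
def pts(c,uv,depth):
    return c["eye"]+ray(c,uv)*np.asarray(depth)[:,None]
E
python3 - <<'E'
from h import *
c=camera_params("top");p=cv2.imread("pics/top0.png");d=np.load("pics/top0.npy")
hsv=cv2.cvtColor(p,cv2.COLOR_BGR2HSV)
m=cv2.inRange(hsv,(5,150,80),(20,255,255))
cs,_=cv2.findContours(m,cv2.RETR_EXTERNAL,cv2.CHAIN_APPROX_NONE)
for k in cs:
    if cv2.contourArea(k)<100: continue
    (x,y),wh,a=cv2.minAreaRect(k)
    for z in (0.02,0.028):
        b=onplane(c,cv2.boxPoints(((x,y),wh,a)),z)
        print((x,y),z,b.mean(0),np.linalg.norm(b[1]-b[0]),np.linalg.norm(b[2]-b[1]),np.arctan2(*(b[1]-b[0])[1::-1]),np.arctan2(*(b[2]-b[1])[1::-1]))
    ys,xs=np.nonzero(cv2.drawContours(np.zeros_like(m),[k],-1,255,-1))
    P=pts(c,np.c_[xs,ys],d[ys,xs]);print("z pct",np.percentile(P[:,2],[5,25,50,75,95,99]))
# fixture green/blue
for n,lo,hi in(("green",(45,100,50),(80,255,255)),("blue",(105,150,50),(125,255,255))):
    m=cv2.inRange(hsv,lo,hi);m[:, :360]=0;m[:,435:]=0;m[:200]=0;m[290:]=0
    cs,_=cv2.findContours(m,cv2.RETR_EXTERNAL,cv2.CHAIN_APPROX_NONE)
    for k in cs:
        if cv2.contourArea(k)<30: continue
        r=cv2.minAreaRect(k);
        b=onplane(c,cv2.boxPoints(r),0.075 if n=="green" else .09)
        print(n,r,b.mean(0),np.linalg.norm(b[1]-b[0]),np.linalg.norm(b[2]-b[1]),np.arctan2(*(b[1]-b[0])[1::-1]),np.arctan2(*(b[2]-b[1])[1::-1]))
a=cv2.resize(p[200:290,360:450],(500,500),interpolation=cv2.INTER_CUBIC);b=cv2.resize(p[230:310,215:295],(290,290),interpolation=cv2.INTER_CUBIC)
o=np.zeros((500,800,3),np.uint8);o[:,:500]=a;o[:290,505:795]=b;cv2.imwrite("pics/crop1.png",o)
E
```

```text
(270.8513488769531, 326.108154296875) 0.02 [0.334  0.1638 0.02  ] 0.06028131683071411 0.11139987881960597 -0.16543803730079473 -1.7491570461604555
(270.8513488769531, 326.108154296875) 0.028 [0.334  0.1629 0.028 ] 0.05996708140737472 0.1108191717295612 -0.165438037300795 -1.7491570461604558
z pct [0.0337 0.0378 0.0409 0.0901 0.0972 0.1   ]
(260.7705383300781, 266.86260986328125) 0.02 [0.4811 0.1872 0.02  ] 0.07967728298770277 0.04538017309178938 -0.44976870328077406 -2.0349624923926495
(260.7705383300781, 266.86260986328125) 0.028 [0.4803 0.1862 0.028 ] 0.07926193995827825 0.04514361459153701 -0.4497687032807739 -2.0349624923926495
z pct [0.0231 0.0275 0.0315 0.0652 0.0714 0.0758]
(268.29730224609375, 220.28378295898438) 0.02 [0.5982 0.1671 0.02  ] 0.05181359016332521 0.03028396504226558 -1.42946019214025 -2.991880473398212
(268.29730224609375, 220.28378295898438) 0.028 [0.5969 0.1662 0.028 ] 0.051543495442511 0.03012610029949328 -1.4294601921402519 -2.9918804733982123
z pct [0.0127 0.0171 0.0197 0.0232 0.0293 0.0399]
green ((399.10003662109375, 243.7000274658203), (44.274147033691406, 20.124608993530273), 63.43495178222656) [ 0.5236 -0.1535  0.075 ] 0.0489132388709639 0.10676362108442383 -1.1294968775464134 -2.7201144123108727
blue ((387.79998779296875, 248.59999084472656), (43.826927185058594, 2.6832809448242188), 63.43495178222656) [ 0.5106 -0.1246  0.09  ] 0.0064455766114589344 0.1044869256388219 -1.1294666145433496 -2.71583589388045
blue ((409.9000549316406, 237.80001831054688), (43.37971878051758, 2.683281421661377), 63.43495178222656) [ 0.5352 -0.1781  0.09  ] 0.00646646903913757 0.10359144773378327 -1.1294968775464003 -2.72084288055917
```

View pics/crop1.png

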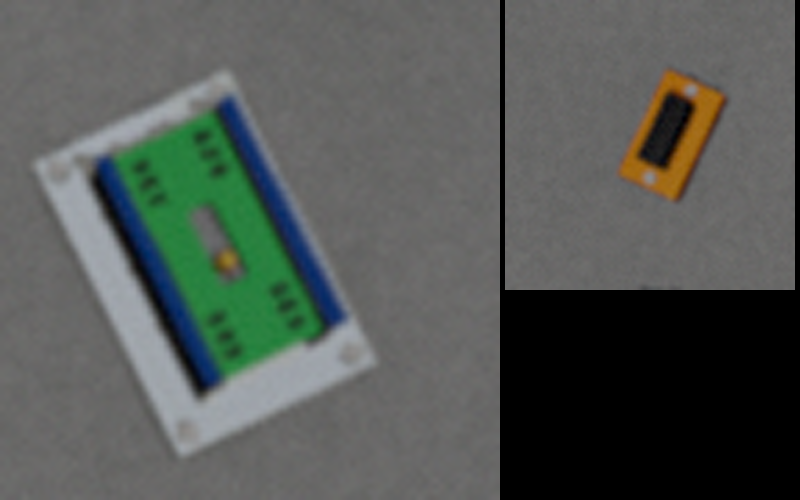

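The medium cover at (261,267) measures 79 x 45 mm with rib tops at about 70 mm, which matches the spec. The large one is 111 x 60 and the small one 52 x 30. The crop shows an orange block with a black rib at an angle. The fixture shows its brass pin at about (401,247), towards the near end of the slot.

```bash
cat >> h.py <<'E'
def togo(s,xy,z,yaw):
    "yaw: wanted world yaw of tool x (mod pi). returns shift cm in tool axes, turn about tool z"
    M=R.from_rotvec(s["orientation"]).as_matrix()
    y0=np.arctan2(M[1,0],M[0,0])
    dy=(yaw-y0+np.pi/2)%np.pi-np.pi/2
    return M.T@(np.r_[xy,z]-s["tool_pos"])*100,-dy,y0
E
python3 - <<'E'
from h import *
import plant
print([n for n in dir(plant) if n[0]!='_'], getattr(plant,'tips_ahead',None))
c=camera_params("top");pin=onplane(c,[[400.9,246.8]],0.083)[0]
F=np.array([0.523,-0.152]);u=np.array([np.cos(.4216),np.sin(.4216)])
print(pin,(pin[:2]-F)@u,(pin[:2]-F)@np.array([-u[1],u[0]]))
print(togo(read_state(),[.481,.187],.197,-.45+np.pi/2))
print(camera_params("wrist"))
E
```

```text
['IKError', 'camera_params', 'close_job', 'read_camera', 'read_state', 'tips_ahead'] 0.011
[ 0.5148 -0.1567  0.083 ] -0.00940692768619375 -0.0009452570133906932
(array([-29.5163,  41.6908,  -0.0285]), np.float64(0.19022075801363547), np.float64(1.311017084808532))
{'K': array([[359.5396,   0.    , 320.1022],
       [  0.    , 359.5396, 242.9649],
       [  0.    ,   0.    ,   1.    ]]), 'eye': array([0.0894, 0.5977, 0.3821]), 'orientation': array([-0.2095, -0.1582,  1.3046])}
```

Call:
play_rows(
  increments=[
    [[-3.4,4.7,0,0.04],[-6.8,9.4,0,0.08],[-10.2,14.1,0,0.12],[-13.6,18.8,0,0.16],[-17,23.5,0,0.19]],
  ],
  jaw=6,
  squeeze=40,
)

```text
t: 0.6
tool_pos: [0.3125, 0.3842, 0.1961]
orientation: [2.661, 1.668, -0.003]
force: [0.7, 0.5, 0.5]
opening: 0.0612
```

```bash
python3 - <<'E'
from h import *
s=read_state();print(s['t'],s['tool_pos'],s['opening'],togo(s,[.481,.187],.197,-.45+np.pi/2))
E
```

```text
0.6 [0.3125 0.3842 0.1961] 0.061191054206079135 (array([-10.4003,  23.7606,  -0.0637]), np.float64(-0.0009146346830513075), np.float64(1.1198816921118453))
```

Call:
play_rows(
  increments=[
    [[-2.0,4.5,0,0],[-4,9,0,0],[-6,13.5,0,0],[-8,18.0,0,0],[-10,22.5,0,0]],
  ],
)

```text
t: 1.1
tool_pos: [0.4722, 0.1942, 0.1961]
orientation: [2.661, 1.668, -0.003]
force: [0.9, 1.5, -0.4]
opening: 0.0599
```

Call:
play_rows(
  increments=[
    [[0,0,0,0],[0,0,0,0]],
  ],
)

```text
t: 1.3
tool_pos: [0.4722, 0.1931, 0.1955]
orientation: [2.664, 1.664, -0.005]
force: [0.3, 0.1, 0.5]
opening: 0.0599
```

```bash
python3 - <<'E'
from h import *
s=read_state();c=camera_params("wrist");p,d=read_camera("wrist");cv2.imwrite("pics/w1.png",p);np.save("pics/w1.npy",d)
print(s['t'],s['tool_pos'],togo(s,[.481,.187],.197,-.45+np.pi/2))
np.savez("pics/w1c.npz",**c)
E
```

```text
1.3 [0.4722 0.1931 0.1955] (array([-0.1692,  1.0559, -0.1493]), np.float64(-0.00398968188265636), np.float64(1.1168066449122402))
```

View pics/w1.png

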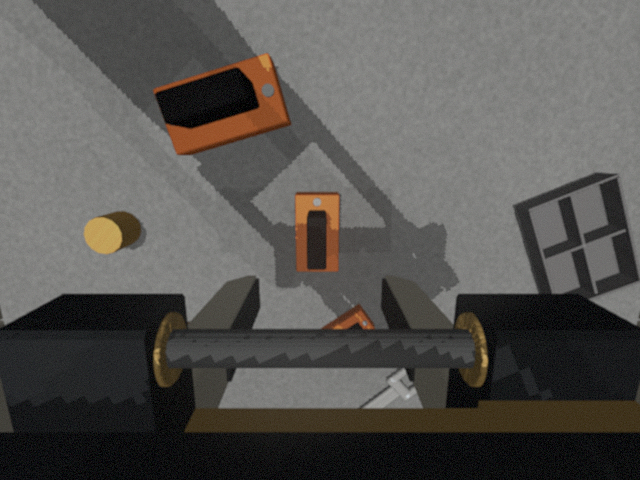

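The medium cover is ahead of the fingers at (317,232). Its rib lies lengthwise between the jaws, and the large cover is at (222,104).

```bash
python3 - <<'E'
from h import *
c=dict(np.load("pics/w1c.npz"));p=cv2.imread("pics/w1.png");d=np.load("pics/w1.npy")
hsv=cv2.cvtColor(p,cv2.COLOR_BGR2HSV)
roi=np.zeros(p.shape[:2],np.uint8);roi[180:285,285:350]=255
m=cv2.inRange(hsv,(3,130,50),(25,255,255))&roi
ys,xs=np.nonzero(roi);P=pts(c,np.c_[xs,ys],d[ys,xs]);ok=d[ys,xs]>0
for nm,sel in(("block",(P[:,2]>.022)&(P[:,2]<.034)),("rib",(P[:,2]>.062)&(P[:,2]<.075))):
    sel&=ok;q=P[sel];print(nm,sel.sum(),np.median(q[:,2]))
    (x,y),wh,a=cv2.minAreaRect((q[:,:2]*1000).astype(np.float32));print(x,y,wh,a)
    print(xs[sel].min(),xs[sel].max(),ys[sel].min(),ys[sel].max())
k=max(cv2.findContours(m,cv2.RETR_EXTERNAL,cv2.CHAIN_APPROX_NONE)[0],key=cv2.contourArea)
r=cv2.minAreaRect(k);b=onplane(c,cv2.boxPoints(r),.028);print(r,b.mean(0),np.linalg.norm(b[1]-b[0]),np.linalg.norm(b[2]-b[1]),np.arctan2(*(b[1]-b[0])[1::-1]),np.arctan2(*(b[2]-b[1])[1::-1]))
E
```

```text
block 2175 0.02617830097455498
480.84710693359375 185.6831512451172 (44.09723663330078, 79.28838348388672) 64.17233276367188
295 339 194 270
rib 1060 0.06603142503233425
480.52593994140625 185.57923889160156 (17.540485382080078, 49.076271057128906) 64.10490417480469
307 326 215 268
((316.5, 232.0), (78.0, 43.0), 90.0) [0.48   0.1854 0.028 ] 0.04209697606647679 0.0802133119101342 1.117371907806498 -0.44179917744950353
```

```bash
python3 - <<'E'
from h import *
print(togo(read_state(),[.4807,.1856],.043,1.119))
E
```

```text
(array([-0.3442,  1.2103, 15.2623]), np.float64(-0.00035861246001589464), np.float64(1.118641387539984))
```

Call:
play_rows(
  increments=[
    [[-0.34,1.2,2,0],[-0.34,1.2,5,0],[-0.34,1.2,8,0],[-0.34,1.2,10.5,0],[-0.34,1.2,10.5,0]],
  ],
)

```text
t: 1.85
tool_pos: [0.4765, 0.1865, 0.0865]
orientation: [-2.659, -1.669, 0.016]
force: [-0.0, 0.3, -0.9]
opening: 0.0599
```

```bash
python3 - <<'E'
from h import *
s=read_state();print(s['tool_pos'],togo(s,[.4807,.1856],.043,1.119))
E
```

```text
[0.4765 0.1865 0.0865] (array([0.1303, 0.4506, 4.3419]), np.float64(0.002225167317317478), np.float64(1.1212251673173175))
```

Call:
play_rows(
  increments=[
    [[0.13,0.45,1.0,0],[0.13,0.45,2,0],[0.13,0.45,2,0],[0.13,0.45,2,0]],
  ],
)

```text
t: 2.25
tool_pos: [0.4812, 0.1859, 0.0669]
orientation: [-2.659, -1.669, 0.015]
force: [0.1, 1.0, -0.3]
opening: 0.0601
```

```bash
python3 - <<'E'
from h import *
s=read_state();print(s['tool_pos'],R.from_rotvec(s['orientation']).as_matrix()[:,2],togo(s,[.4807,.1856],.043,1.119))
E
```

```text
[0.4812 0.1859 0.0669] [-0.0093 -0.0032 -1.    ] (array([-0.0309, -0.0114,  2.3886]), np.float64(0.0023238668744698376), np.float64(1.1213238668744698))
```

Call:
play_rows(
  increments=[
    [[-0.03,0,1.2,0],[-0.03,0,2.35,0],[-0.03,0,2.35,0],[-0.03,0,2.35,0]],
  ],
)

```text
t: 2.65
tool_pos: [0.4802, 0.1853, 0.0426]
orientation: [-2.659, -1.669, 0.017]
force: [-0.5, 0.1, 0.5]
opening: 0.0598
```

Call:
play_rows(
  increments=[
    [[0,0,0,0],[0,0,0,0],[0,0,0,0],[0,0,0,0],[0,0,0,0]],
  ],
  jaw=0.5,
  squeeze=45,
)

```text
t: 3.15
tool_pos: [0.4803, 0.1853, 0.0428]
orientation: [-2.659, -1.669, 0.017]
force: [-0.0, -0.3, -0.2]
opening: 0.0246
```

Call:
play_rows(
  increments=[
    [[0,0,0,0],[0,0,0,0],[0,0,0,0]],
  ],
)

```text
t: 3.45
tool_pos: [0.4803, 0.1853, 0.0428]
orientation: [-2.659, -1.669, 0.017]
force: [0.3, -0.4, 0.4]
opening: 0.0168
```

Call:
play_rows(
  increments=[
    [[0,0,-1,0],[0,0,-3,0],[0,0,-6,0],[0,0,-9,0],[0,0,-12.5,0]],
  ],
)

```text
t: 3.95
tool_pos: [0.4808, 0.1856, 0.1688]
orientation: [-2.658, -1.669, 0.019]
force: [0.3, -0.3, -2.1]
opening: 0.0171
```

Call:
play_rows(
  increments=[
    [[0,0,0,0],[0,0,0,0]],
  ],
)

```text
t: 4.15
tool_pos: [0.4816, 0.1858, 0.1702]
orientation: [-2.659, -1.669, 0.015]
force: [-0.1, -0.2, -2.2]
opening: 0.0168
```

```bash
python3 - <<'E'
from h import *
s=read_state();c=camera_params("wrist");p,d=read_camera("wrist");cv2.imwrite("pics/w2.png",p);np.save("pics/w2.npy",d)
M=R.from_rotvec(s['orientation']).as_matrix()
print(s['t'],s['tool_pos'],s['force'],s['opening'],M[:,2])
F=np.array([0.523,-0.152]);print(togo(s,F,.17,.4216+np.pi/2))
p2,d2=read_camera("top");cv2.imwrite("pics/top2.png",p2);np.save("pics/top2.npy",d2)
E
```

```text
4.15 [0.4816 0.1858 0.1702] [-0.0631 -0.1574 -2.2003] 0.016835396405429557 [-0.0094 -0.0033 -1.    ]
(array([-28.6227,  18.4128,   0.0894]), np.float64(-0.8711756655583316), np.float64(1.121220661236565))
```

View pics/w2.png

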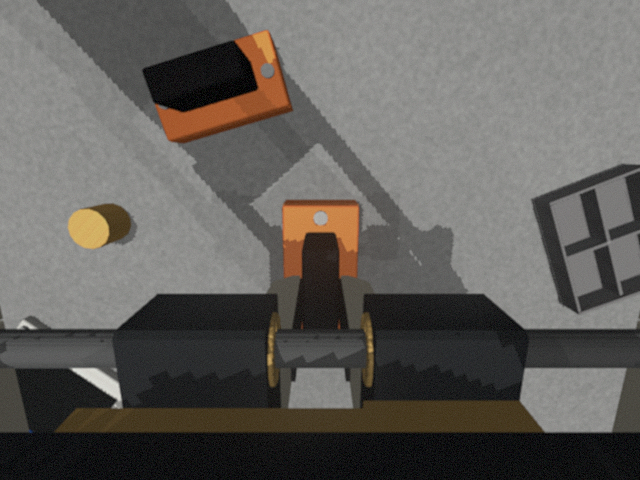

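The cover is held: its top face's front edge is at row 202, columns 285 to 358. The force is 2.2 N, which fits 0.2 kg. Next I go to a standoff beside the fixture and look again.

```bash
python3 - <<'E'
from h import *
s=read_state();print(togo(s,[.614,-.111],.17,.4216+np.pi/2))
E
```

```text
(array([-20.8733,  24.9437,  -0.2946]), np.float64(-0.8711359482225856), np.float64(1.1212603785723112))
```

Call:
play_rows(
  increments=[
    [[-2,2.4,0,-0.08],[-5,6,0,-0.2],[-8,9.6,0,-0.33],[-11,13.1,0,-0.46],[-14,16.7,0,-0.6]],
  ],
)

```text
t: 4.75
tool_pos: [0.5687, -0.0148, 0.1651]
orientation: [-2.035, -2.38, 0.022]
force: [0.8, 0.3, -1.6]
opening: 0.017
```

```bash
python3 - <<'E'
from h import *
s=read_state();print(s['tool_pos'],s['q'],togo(s,[.614,-.111],.17,.4216+np.pi/2))
E
```

```text
[ 0.5687 -0.0148  0.1651] [-0.1121  0.0817  1.5993 -0.0058  1.477  -1.8383] (array([-10.2051,   2.9672,  -0.5316]), np.float64(-0.2655269714026034), np.float64(1.7268693553922931))
```

Call:
play_rows(
  increments=[
    [[-3,0.9,-0.5,-0.08],[-6,1.8,-0.5,-0.17],[-9,2.6,-0.5,-0.26],[-10.2,2.97,-0.5,-0.265],[-10.2,2.97,-0.5,-0.265]],
  ],
)

```text
t: 5.25
tool_pos: [0.6132, -0.1121, 0.1675]
orientation: [-1.705, -2.621, 0.021]
force: [-0.4, 0.6, -1.7]
opening: 0.017
```

Call:
play_rows(
  increments=[
    [[0,0,0,0],[0,0,0,0]],
  ],
)

```text
t: 5.45
tool_pos: [0.6124, -0.1107, 0.1667]
orientation: [-1.704, -2.619, 0.022]
force: [0.2, -0.4, -2.4]
opening: 0.0166
```

```bash
python3 - <<'E'
from h import *
s=read_state();c=camera_params("wrist");p,d=read_camera("wrist");cv2.imwrite("pics/w3.png",p);np.save("pics/w3.npy",d);np.savez("pics/w3c.npz",**c)
M=R.from_rotvec(s['orientation']).as_matrix()
print(s['t'],s['tool_pos'],s['force'],s['opening'],M[:,2])
E
```

```text
5.45 [ 0.6124 -0.1107  0.1667] [ 0.2085 -0.3513 -2.3638] 0.016595746301148427 [-0.0219 -0.0024 -0.9998]
```

View pics/w3.png

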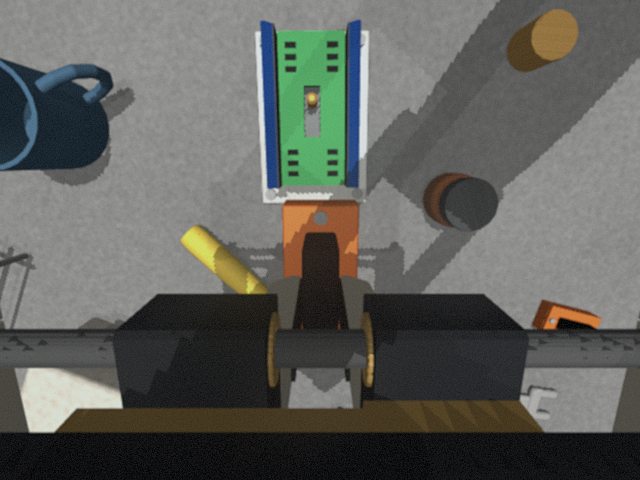

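The pin is clearly visible at (312,100), towards the far (-x) end of the slot at columns 303-321, rows 85-136. The channel is the green area from (277,30) to (346,187). The held cover is at (320,240).

```bash
python3 - <<'E'
from h import *
c=dict(np.load("pics/w3c.npz"));p=cv2.imread("pics/w3.png");d=np.load("pics/w3.npy");hsv=cv2.cvtColor(p,cv2.COLOR_BGR2HSV)
g=cv2.inRange(hsv,(45,80,40),(80,255,255));g[:,:250]=0;g[:,380:]=0;g[200:]=0
k=max(cv2.findContours(g,cv2.RETR_EXTERNAL,cv2.CHAIN_APPROX_NONE)[0],key=cv2.contourArea)
def rep(n,k,z):
    P=onplane(c,k.reshape(-1,2),z);(x,y),wh,a=cv2.minAreaRect((P[:,:2]*1000).astype(np.float32));print(n,x,y,wh,a);return x,y
ys,xs=np.nonzero(g);P=pts(c,np.c_[xs,ys],d[ys,xs]);print("green z",np.median(P[:,2]))
rep("green",k,.075)
b=cv2.inRange(hsv,(105,130,40),(125,255,255));b[:,:250]=0;b[:,380:]=0;b[200:]=0
for k in cv2.findContours(b,cv2.RETR_EXTERNAL,cv2.CHAIN_APPROX_NONE)[0]:
    if cv2.contourArea(k)>100: rep("blue",k,.0895)
r=np.zeros_like(g);r[85:137,300:325]=255
o=cv2.inRange(hsv,(8,120,90),(30,255,255))&r
ys,xs=np.nonzero(o);print(len(xs),xs.min(),xs.max(),ys.min(),ys.max())
print("pin",onplane(c,[[xs.mean(),ys.mean()]],.081), np.median(pts(c,np.c_[xs,ys],d[ys,xs]),axis=0))
# points by depth: walls/lips
yy,xx=np.mgrid[20:200,255:375];P=pts(c,np.c_[xx.ravel(),yy.ravel()],d[yy,xx].ravel())
q=P[(P[:,2]>.08)&(P[:,2]<.1)];print("lips",len(q),cv2.minAreaRect((q[:,:2]*1000).astype(np.float32)))
q=P[(P[:,2]>.006)&(P[:,2]<.016)];print("base",len(q),cv2.minAreaRect((q[:,:2]*1000).astype(np.float32)))
cv2.imwrite("pics/c3.png",cv2.resize(p[15:215,240:390],(600,800))[:600])
E
```

```text
green z 0.07326311386423842
green 524.2421875 -155.38067626953125 (106.85804748535156, 49.56953811645508) 24.799734115600586
blue 535.933837890625 -181.8002471923828 (108.63164520263672, 6.915782451629639) 24.478418350219727
blue 511.4889831542969 -128.34249877929688 (108.65771484375, 6.806812286376953) 24.94084358215332
91 307 316 93 104
pin [[ 0.5173 -0.158   0.081 ]] [ 0.5173 -0.1581  0.0803]
lips 4504 ((523.5718383789062, -154.99114990234375), (109.92462921142578, 67.32998657226562), 24.35667610168457)
base 3581 ((522.1659545898438, -155.6690673828125), (147.34373474121094, 100.4632797241211), 24.383214950561523)
```

View pics/c3.png

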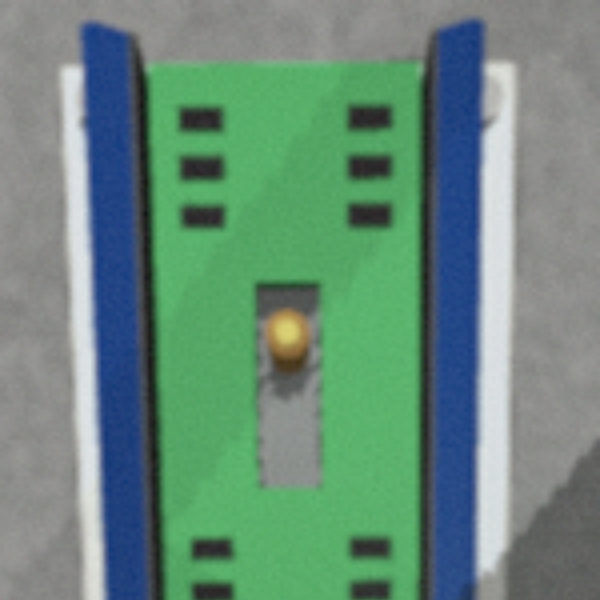

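```bash
python3 - <<'E'
from h import *
c=dict(np.load("pics/w3c.npz"));p=cv2.imread("pics/w3.png");hsv=cv2.cvtColor(p,cv2.COLOR_BGR2HSV)
th=.428;u=np.array([np.cos(th),np.sin(th)]);v=np.array([-u[1],u[0]]);F=np.array([.5237,-.155])
for px,z in(([312.2,97.5],.083),([312,99.5],.082)):
    q=onplane(c,[px],z)[0];print("pin",q,(q[:2]-F)@u,(q[:2]-F)@v)
for px in([304.5,85.5],[320.5,85.5],[304.8,136.5],[321,136.5]):
    q=onplane(c,[px],.075)[0];print("slot",(q[:2]-F)@u,(q[:2]-F)@v)
m=cv2.inRange(hsv,(3,120,50),(25,255,255));m[:195]=0;m[280:]=0;m[:,:270]=0;m[:,375:]=0
k=max(cv2.findContours(m,cv2.RETR_EXTERNAL,cv2.CHAIN_APPROX_NONE)[0],key=cv2.contourArea).reshape(-1,2)
print(k.min(0),k.max(0))
s=read_state();z=s['tool_pos'][2]-.0428+.028
for row in(204,215,230,250,270):
    xs=np.nonzero(m[row])[0];P=onplane(c,[[xs.min()-.5,row],[xs.max()+.5,row]],z)[:,:2]
    print(row,xs.min(),xs.max(),((P-s['tool_pos'][:2])@u),((P-s['tool_pos'][:2])@v),np.linalg.norm(P[1]-P[0]))
for row in (200.5,201.5,202.5):
    q=onplane(c,[[320.5,row]],z)[0];print("front",(q[:2]-s['tool_pos'][:2])@u,(q[:2]-s['tool_pos'][:2])@v)
d=np.load("pics/w3.npy");print(pts(c,[[320,206],[295,230],[345,230],[295,260]],[d[206,320],d[230,295],d[230,345],d[260,295]]),z)
print(togo(s,F-.008*u,.165,th+np.pi/2),s['q'])
E
```

```text
pin [ 0.5166 -0.1578  0.083 ] -0.0076019088970119405 0.0003757751608763693
pin [ 0.5178 -0.1575  0.082 ] -0.00643127442431881 0.0002007058365198101
slot -0.01710630018804271 -0.005165568924277436
slot -0.016999339818459323 0.006403463941461716
slot 0.018324139611602765 -0.005653906165829881
slot 0.018445640328144556 0.006412915176296306
[282 201] [358 278]
204 284 357 [-0.0397 -0.0392] [-0.0191  0.0224] 0.04151425136066473
215 283 357 [-0.0335 -0.033 ] [-0.0199  0.0225] 0.04236145971302061
230 283 357 [-0.0249 -0.0244] [-0.0202  0.0226] 0.042759143422574065
250 283 357 [-0.0131 -0.0126] [-0.0206  0.0227] 0.04330115597949757
270 284 356 [-0.0011 -0.0006] [-0.0204  0.0223] 0.04268756891270605
front -0.04141749226077421 0.0016627298249134294
front -0.04085815211648699 0.0016569995846492844
front -0.04029812369876102 0.0016512622932692755
[[ 0.5774 -0.1253  0.1501]
 [ 0.596  -0.1328  0.1496]
 [ 0.584  -0.1067  0.1517]
 [ 0.6121 -0.1259  0.151 ]] 0.15225929793111334
(array([ -0.4492, -10.7185,   0.4228]), np.float64(-0.01015411712643699), np.float64(1.9886422096684595)) [-0.256   0.2272  1.435  -0.008   1.4992 -2.244 ]
```

```bash
cat >> h.py <<'E'
th=.428;u=np.array([np.cos(th),np.sin(th)]);v=np.array([-u[1],u[0]]);F=np.array([.5237,-.155])
def st(a=-.0066,b=-.0008,z=.14):
    s=read_state();M=R.from_rotvec(s['orientation']).as_matrix();e=s['tool_pos'][:2]-F
    print("t %.2f along %.2f across %.2f z %.2f mm"%(s['t'],e@u*1e3,e@v*1e3,s['tool_pos'][2]*1e3),"F(u,v,z)",s['force'][:2]@u,s['force'][:2]@v,s['force'][2],"tq",s['wrist_torque'],"open",s['opening'],"toolz",M[:,2])
    t=togo(s,F+a*u+b*v,z,th+np.pi/2);print("togo",t[0],t[1])
E
python3 -c "
from h import *
st(z=.145)"
```

```text
t 5.50 along 99.29 across 3.39 z 167.06 mm F(u,v,z) 0.4402613634913997 -1.5130476398388986 -1.7480934506464592 tq [ 0.0686 -0.0064  0.0214] open 0.016540979123645667 toolz [-0.0212 -0.0027 -0.9998]
togo [ -0.54   -10.5368   2.4189] -0.01015411712643699
```

Call:
play_rows(
  increments=[
    [[-0.2,-2.5,0,-0.005],[-0.4,-5,0,-0.01],[-0.54,-8,0,-0.01],[-0.54,-10.4,0,-0.01],[-0.54,-10.5,0,-0.01]],
  ],
)

```text
t: 6.0
tool_pos: [0.517, -0.1583, 0.1695]
orientation: [-1.691, -2.628, 0.022]
force: [0.6, 0.6, -2.0]
opening: 0.017
```

Call:
play_rows(
  increments=[
    [[0,0,0,0],[0,0,0,0]],
  ],
)

```text
t: 6.2
tool_pos: [0.5176, -0.1576, 0.1698]
orientation: [-1.691, -2.629, 0.022]
force: [-0.2, 0.0, -1.7]
opening: 0.0166
```

```bash
python3 -c "
from h import *
st(z=.14)"
```

```text
t 6.20 along -6.67 across 0.20 z 169.83 mm F(u,v,z) -0.2004734398101452 0.09948227070746539 -1.7449743212621334 tq [ 0.0854 -0.0141 -0.0077] open 0.01658569125649075 toolz [-0.0207 -0.0031 -0.9998]
togo [-0.1168  0.0666  2.9819] -0.00042083071129250804
```

Call:
play_rows(
  increments=[
    [[-0.1,0.03,1,0],[-0.1,0.06,2,0],[-0.1,0.06,3,0],[-0.1,0.06,3,0],[-0.1,0.06,3,0]],
  ],
)

```text
t: 6.7
tool_pos: [0.5175, -0.1581, 0.139]
orientation: [-1.69, -2.628, 0.022]
force: [-0.7, -0.1, -0.9]
opening: 0.0169
```

```bash
python3 -c "
from h import *
st(z=.128)
p,d=read_camera('scene');cv2.imwrite('pics/s4.png',cv2.resize(p[150:330,140:340],(720,648))[:600]);p,d=read_camera('wrist');cv2.imwrite('pics/w4.png',p)"
```

```text
t 6.70 along -6.97 across -0.22 z 138.96 mm F(u,v,z) -0.6631621516627374 0.1848993157429934 -0.879059119602556 tq [ 0.0551 -0.0151  0.0108] open 0.01693574599877427 toolz [-0.0222 -0.0025 -0.9998]
togo [-0.0653  0.0604  1.0945] -0.0003332685160470916
```

View pics/s4.png

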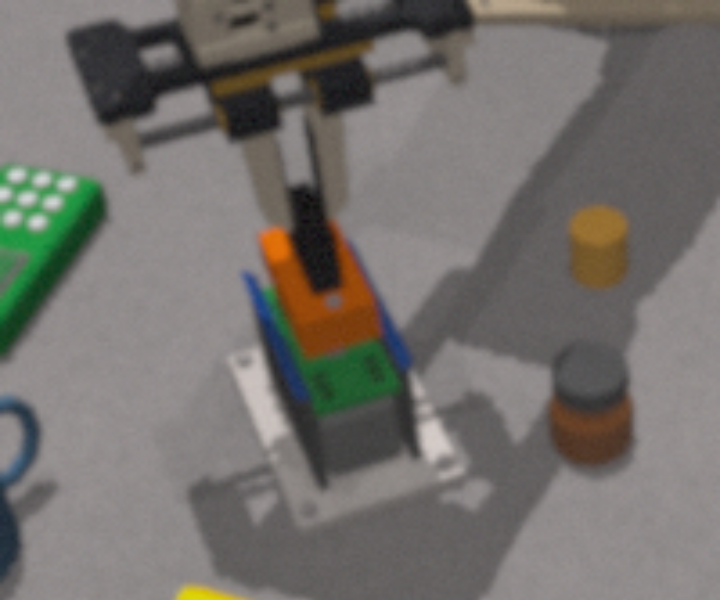

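View pics/w4.png

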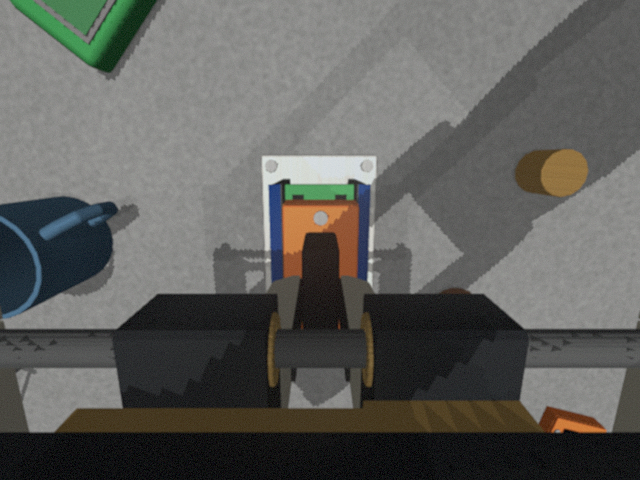

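In both views the cover sits centred between the blue lips: the wrist view has the block at columns 283-357 and the lips at about 270 and 366. Now I lower gently.

Call:
play_rows(
  increments=[
    [[-0.04,0.03,0.4,0],[-0.05,0.03,0.8,0],[-0.05,0.03,1.05,0],[-0.05,0.03,1.05,0]],
  ],
)

```text
t: 7.2
tool_pos: [0.518, -0.1587, 0.1289]
orientation: [-1.691, -2.628, 0.022]
force: [0.1, 0.9, -1.3]
opening: 0.0168
```

```bash
python3 -c "
from h import *
st(z=.122)"
```

```text
t 7.20 along -6.70 across -0.97 z 128.94 mm F(u,v,z) 0.5209529851942005 0.7835808618933638 -1.3258529463816748 tq [0.0136 0.0615 0.0099] open 0.016809818750696665 toolz [-0.0212 -0.0029 -0.9998]
togo [0.0127 0.0244 0.6935] -0.0005040372244322633
```

Call:
play_rows(
  increments=[
    [[0,0.01,0.15,0],[0,0.02,0.3,0],[0,0.02,0.45,0],[0,0.02,0.45,0]],
  ],
)

```text
t: 7.6
tool_pos: [0.5179, -0.1585, 0.1242]
orientation: [-1.69, -2.628, 0.022]
force: [-0.5, 0.1, -1.8]
opening: 0.0171
```

```bash
python3 -c "
from h import *
st(z=.122)"
```

```text
t 7.60 along -6.73 across -0.81 z 124.16 mm F(u,v,z) -0.3999107609191047 0.26136312810606777 -1.8236324247250455 tq [ 0.0115  0.0718 -0.0238] open 0.01712373473063095 toolz [-0.0216 -0.0028 -0.9998]
togo [-0.0004  0.017   0.2153] -0.00045988027303112133
```

Call:
play_rows(
  increments=[
    [[0,0,0.1,0],[0,0,0.2,0],[0,0,0.3,0],[0,0,0.3,0]],
  ],
)

```text
t: 8.0
tool_pos: [0.5177, -0.1585, 0.1209]
orientation: [-1.69, -2.628, 0.022]
force: [0.7, -0.2, -2.3]
opening: 0.0171
```

```bash
python3 -c "
from h import *
st(z=.122)"
```

```text
t 8.00 along -6.94 across -0.72 z 120.91 mm F(u,v,z) 0.5724876419931022 -0.5070444877874485 -2.285044879849696 tq [-0.0068  0.06   -0.0232] open 0.017107873600281116 toolz [-0.022  -0.0027 -0.9998]
togo [-0.0072  0.0316 -0.1094] -0.0005183755983713123
```

The underside should be about 5 mm below the pin tip with no contact force, so the hole appears to be over the pin. I keep going down.

Call:
play_rows(
  increments=[
    [[0,0,0.1,0],[0,0,0.2,0],[0,0,0.3,0],[0,0,0.4,0],[0,0,0.4,0]],
  ],
)

```text
t: 8.5
tool_pos: [0.5175, -0.1587, 0.1173]
orientation: [-1.69, -2.628, 0.023]
force: [-4.7, -0.5, 4.1]
opening: 0.0168
```

```bash
python3 -c "
from h import *
st(z=.112)
p,d=read_camera('wrist');cv2.imwrite('pics/w5.png',p)"
```

```text
t 8.50 along -7.13 across -0.80 z 117.26 mm F(u,v,z) -4.486422601501093 1.5116929720820087 4.0632295098807445 tq [0.0173 0.7327 0.0383] open 0.01677101847909638 toolz [-0.022  -0.003  -0.9998]
togo [-0.0034  0.0646  0.5248] -0.0005132436204233759
```

The view isn't needed yet. Carrier contact begins at the expected height, with a side force of -4.5 N along the channel. I ease 0.5 mm that way and press on.

Call:
play_rows(
  increments=[
    [[0,-0.05,0,0],[0,-0.05,0.1,0],[0,-0.05,0.2,0],[0,-0.05,0.2,0]],
  ],
)

```text
t: 8.95
tool_pos: [0.5171, -0.159, 0.1154]
orientation: [-1.691, -2.628, 0.023]
force: [-4.3, -0.6, 5.0]
opening: 0.0168
```

```bash
python3 -c "
from h import *
st(z=.112)
"
```

```text
t 8.95 along -7.68 across -0.84 z 115.41 mm F(u,v,z) -4.124523677413734 1.2473498479809262 4.988461466609166 tq [0.0208 0.7955 0.0398] open 0.016751181180930483 toolz [-0.0219 -0.003  -0.9998]
togo [0.0024 0.1151 0.3389] -0.0005855938438747987
```

View pics/w5.png

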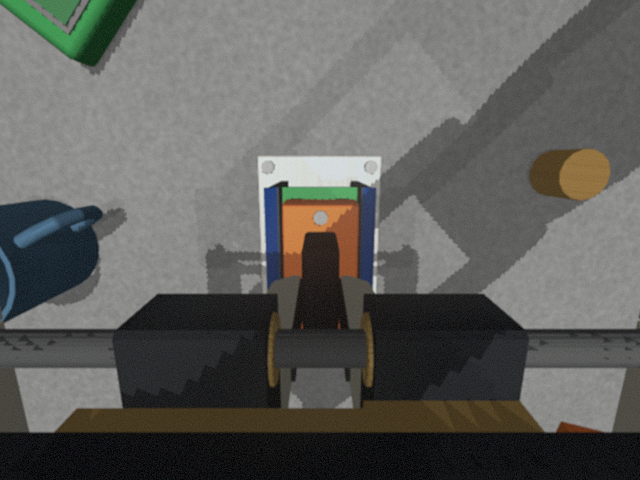

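Call:
play_rows(
  increments=[
    [[0,-0.05,0,0],[0,-0.1,0,0],[0,-0.1,0,0]],
  ],
)

```text
t: 9.25
tool_pos: [0.5165, -0.1592, 0.1157]
orientation: [-1.691, -2.629, 0.022]
force: [-1.4, 1.3, 4.7]
opening: 0.0168
```

```bash
python3 -c "
from h import *
st(z=.112)
"
```

```text
t 9.25 along -8.26 across -0.85 z 115.67 mm F(u,v,z) -0.7471590102941771 1.7248479222616588 4.656811091197872 tq [0.3367 0.2959 0.0044] open 0.016820232955714887 toolz [-0.021  -0.0029 -0.9998]
togo [0.0033 0.1735 0.3633] -0.0004659726148892318
```

Call:
play_rows(
  increments=[
    [[0,0,0.1,0],[0,0,0.2,0],[0,0,0.3,0],[0,0,0.35,0],[0,0,0.35,0]],
  ],
)

```text
t: 9.75
tool_pos: [0.5167, -0.1592, 0.1126]
orientation: [-1.691, -2.629, 0.021]
force: [-4.3, 2.1, 8.2]
opening: 0.0172
```

```bash
python3 -c "
from h import *
st(z=.112)
"
```

```text
t 9.75 along -8.11 across -0.90 z 112.63 mm F(u,v,z) -3.0089677966435326 3.690879309878982 8.180751992334871 tq [0.3544 0.7444 0.0338] open 0.01723284267475546 toolz [-0.0205 -0.003  -0.9998]
togo [0.0095 0.1524 0.0598] -0.00041966713468899464
```

Call:
play_rows(
  increments=[
    [[0,-0.02,0.1,0],[0,-0.03,0.2,0],[0,-0.03,0.2,0]],
  ],
)

```text
t: 10.05
tool_pos: [0.5167, -0.1592, 0.1117]
orientation: [-1.691, -2.63, 0.021]
force: [-4.8, 2.6, 12.1]
opening: 0.0169
```

```bash
python3 -c "
from h import *
st(z=.112)
"
```

```text
t 10.05 along -8.09 across -0.97 z 111.71 mm F(u,v,z) -3.2844373892995655 4.303878032323797 12.140023922700253 tq [0.5333 1.0057 0.0124] open 0.016896715272656578 toolz [-0.0196 -0.003  -0.9998]
togo [ 0.0175  0.1489 -0.0314] -0.0003022483277446142
```

The force is climbing while travel stalls, at the expected full-down height (underside about 69 mm). I add a margin of push.

Call:
play_rows(
  increments=[
    [[0,-0.02,0.1,0],[0,-0.03,0.2,0],[0,-0.03,0.25,0],[0,-0.03,0.25,0]],
  ],
)

```text
t: 10.45
tool_pos: [0.517, -0.1594, 0.1116]
orientation: [-1.692, -2.631, 0.02]
force: [-9.3, 4.1, 21.1]
opening: 0.0175
```

```bash
python3 -c "
from h import *
st(z=.112)
c=camera_params('wrist');p,d=read_camera('wrist');cv2.imwrite('pics/w6.png',p);q,e=read_camera('scene');cv2.imwrite('pics/s6.png',cv2.resize(q[150:310,140:340],(750,600)))
yy,xx=np.mgrid[206:276,286:356];P=pts(c,np.c_[xx.ravel(),yy.ravel()],d[yy,xx].ravel())
hsv=cv2.cvtColor(p,cv2.COLOR_BGR2HSV);m=cv2.inRange(hsv,(3,120,50),(25,255,255))[206:276,286:356].ravel()>0
Q=P[m];A=np.c_[(Q[:,:2]-Q[:,:2].mean(0))@np.c_[u,v],np.ones(len(Q))];x=np.linalg.lstsq(A,Q[:,2],rcond=None)[0];print('top plane slope u,v, mean z',x,len(Q), np.std(Q[:,2]-A@x))
g=cv2.inRange(hsv,(45,80,40),(80,255,255));g[:150]=0;g[210:]=0;g[:,:270]=0;g[:,370:]=0
ys,xs=np.nonzero(g);print('carrier z',np.median(pts(c,np.c_[xs,ys],d[ys,xs])[:,2]),len(xs))
"
```

```text
t 10.45 along -7.93 across -1.23 z 111.63 mm F(u,v,z) -6.805696312893027 7.596495774122083 21.07019503589623 tq [ 0.9141  1.8463 -0.0173] open 0.017516193075054105 toolz [-0.0182 -0.0035 -0.9998]
togo [ 0.0435  0.132  -0.0391] -0.0001133376787878504
top plane slope u,v, mean z [-0.1843  0.0178  0.0974] 3276 0.013667497311765574
carrier z 0.06722292508797771 894
```

View pics/s6.png

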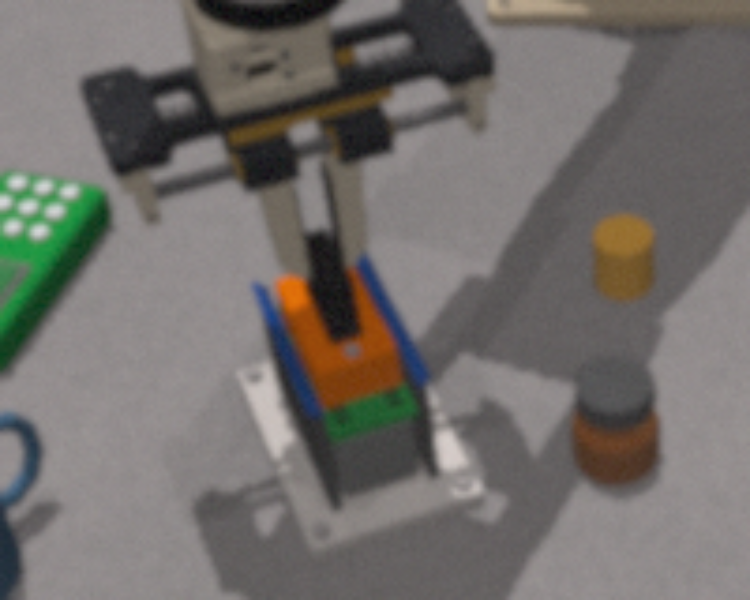

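View pics/w6.png

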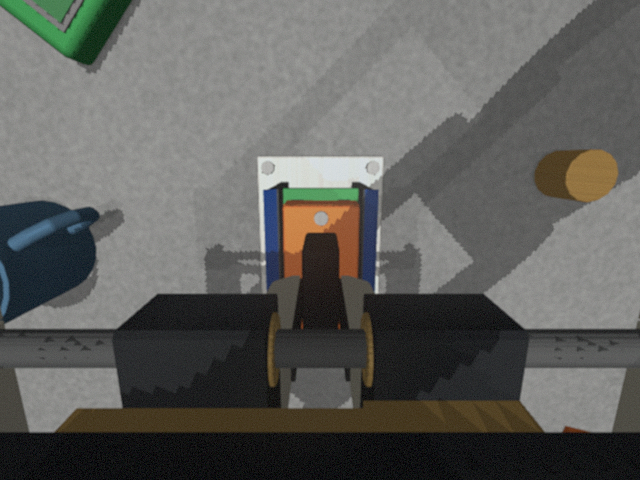

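```bash
python3 -c "
from h import *
st()
c=camera_params('wrist');p,d=read_camera('wrist')
yy,xx=np.mgrid[206:276,286:356];P=pts(c,np.c_[xx.ravel(),yy.ravel()],d[yy,xx].ravel())
hsv=cv2.cvtColor(p,cv2.COLOR_BGR2HSV);m=cv2.inRange(hsv,(3,120,50),(25,255,255))[206:276,286:356].ravel()>0
Q=P[m&(abs(P[:,2]-.095)<.005)];A=np.c_[(Q[:,:2]-Q[:,:2].mean(0))@np.c_[u,v],np.ones(len(Q))];x=np.linalg.lstsq(A,Q[:,2],rcond=None)[0];print('slope u,v, z',x,len(Q), np.std(Q[:,2]-A@x))
g=cv2.inRange(hsv,(45,80,40),(80,255,255));g[:150]=0;g[210:]=0;g[:,:270]=0;g[:,370:]=0
ys,xs=np.nonzero(g);print('carrier z',np.median(pts(c,np.c_[xs,ys],d[ys,xs])[:,2]),len(xs))
"
```

```text
t 10.55 along -7.90 across -1.23 z 111.66 mm F(u,v,z) -7.156428685689801 7.392215376745302 20.440643779579627 tq [0.8491 1.871  0.0055] open 0.017029549312361742 toolz [-0.0181 -0.0034 -0.9998]
togo [ 0.0552  0.0797 -2.8359] -0.00011979408333706587
slope u,v, z [-0.0032  0.0104  0.0954] 3125 0.0007143932595198354
carrier z 0.06725175326067118 897
```

Call:
play_rows(
  increments=[
    [[0,0,0.1,0],[0,0,0.1,0],[0,0,0.1,0]],
  ],
)

```text
t: 10.9
tool_pos: [0.5171, -0.1595, 0.1118]
orientation: [-1.692, -2.632, 0.02]
force: [-6.2, 1.6, 12.5]
opening: 0.0169
```

```bash
python3 -c "
from h import *
st();print(read_state()['dq'])"
```

```text
t 10.90 along -7.89 across -1.34 z 111.76 mm F(u,v,z) -4.939820040951143 4.065275049714818 12.530637797515217 tq [ 0.4552  1.3511 -0.0217] open 0.016858349218526546 toolz [-0.0178 -0.0038 -0.9998]
togo [ 0.065   0.0787 -2.8256] -8.161212640889204e-05
[ 0.0004 -0.0004 -0.      0.0019  0.0019 -0.0004]
```

The cover is level (slopes of 0.003 and 0.010) and its top is 28.2 mm above the carrier, so it's seated flat. The carrier is 6.0 mm below where it was. I restore a firmer push before handing in.

Call:
play_rows(
  increments=[
    [[0,0,0.1,0],[0,0,0.2,0],[0,0,0.2,0],[0,0,0.2,0]],
  ],
)

```text
t: 11.3
tool_pos: [0.5172, -0.1596, 0.1117]
orientation: [-1.692, -2.632, 0.02]
force: [-9.9, 3.5, 18.8]
opening: 0.017
```

```bash
python3 -c "
from h import *
st();close_job()"
```

```text
t 11.30 along -7.77 across -1.47 z 111.71 mm F(u,v,z) -7.5310730794393095 7.329721567129578 18.83723205721387 tq [ 0.6933  1.8951 -0.0167] open 0.016982167024498975 toolz [-0.0172 -0.0042 -0.9998]
togo [ 0.0763  0.0678 -2.8301] 6.447833614942056e-05
the job is handed in; nothing more can be done
```

I picked up the medium orange cover (measured 79 x 45 mm), lowered it onto the brass pin and pressed the carrier to its stop. I handed the job in at about 11.3 s with the gripper still holding the cover down. The pin was visible in the camera views, so no sliding search was needed; I only eased it about 1 mm along the channel once it touched the carrier.

**Last checks:**
- **Seating:** the cover's top was 28.2 mm above the carrier, and its slopes were about 0.003 and 0.010 rad.
- **Carrier:** it read 6.0 mm lower than when free.
- **Position:** the gripper's TCP was about 8 mm from mid-channel lengthwise and 1.5 mm across. The cover was within about 1 mm of it when last measured, before seating.
- **Push and grip:** about 19 N downward, gripping at 45 N.

**Disagreements:**
- The top and wrist cameras differed by about 2.5 mm on the pin's position.
- The tool was tilted about 0.02 rad.
- About 10 N of sideways force remained from pushing against the pin and channel.

No other object was touched as far as the images showed, though I made no separate check of their positions at the end.

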